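# Find the keepsake box with the rubber feet and set it on the sloping shelf

### The job

One of the three look-alike wooden boxes still has its grippy rubber feet: before lifting any, slide each of them about 5 cm along the dresser top and feel which one drags hardest. Set that box in the middle of the sloping shelf, flat on its feet with its long side straight across the slope, and let go so that it stays there; the slippery two stay standing on the dresser, and no box may slide down the shelf. Be gentle: do not press the boxes down hard or tip them over, and leave the jar, the bowl and the brush alone.

Things in the scene. Friction and masses are not known exactly. Their poses are not given: they have to be found in the camera images.
- pad: a thin fixed grey laminate pad on the dresser, 350 mm (x) by 550 mm (y), 3 mm thick, on which the three boxes stand. Origin: centre of its underside, at height 0. On it the box with rubber feet takes 5 to 12 N to slide (friction about 1), the other two, with worn feet, under 2 N (friction below 0.25). About half of the force stays while the pusher rests against it
- box_1: one of three look-alike brown wooden keepsake boxes, 56 mm (its x) by 100 mm (its y) by 50 mm high, the darker 8 mm lid fixed on, a small brass plate on top, on four 6 mm high round black feet. Mass 0.59 to 0.81 kg. Origin: centre of the underside of the feet; z up. At the start its 100 mm side lies roughly across (along world y), the boxes side by side about 170 mm apart on the pad
- box_2: another of the three boxes, as box_1 in look, size and origin. Nothing outside tells the three apart: any of them may be the rubber-footed one
- box_3: another of the three boxes, as box_1 in look, size and origin. Nothing outside tells the three apart: any of them may be the rubber-footed one
- board: the sloping top of a small fixed shoe shelf: a bare plank, 180 mm (its x, up the slope) by 220 mm (its y, across), no lip. Origin: middle of its upper face, 62 mm above the dresser top (height 0). x points up the slope, away from the robot; z is square to the plank and leans 22 degrees back towards the robot. On it rubber feet hold and worn feet slide off
- perfume: bystander: amber glass jar with a brass cap, 48 mm across, 105 mm high; origin centre of underside
- dish: bystander: white ceramic bowl, 110 mm across, 22 mm high; origin centre of underside
- brush: bystander: small brush lying on the dresser to the robot's right; origin under its middle
There are look-alikes about, which are no part of the job. Leave any purple or turquoise look-alike of the box_3 alone.

How it is judged (in metres and radians):
On the way, in this order (a step that is already met when the one before it is completed fails the run):
1. each of the three boxes has been slid at least 30 mm (distance of each of box_1, box_2, box_3 from where it was at the start of the episode above 0.03 m), for 0.1 s.
2. a box is lifted off the dresser (height (world z) of any of box_1, box_2, box_3 above 0.03 m), for 0.1 s.
At the end, for the whole second after the job is handed in: one box (only rubber feet hold) rests released and still on the board, flat (0.08 rad), centred within 40 mm along and 45 mm across the slope, long side across within 0.2 rad; the other two stand level and still on the dresser (((x of box_1 in the frame of board between -0.04 and 0.04 m and y of box_1 in the frame of board between -0.045 and 0.045 m and z of box_1 in the frame of board between -0.004 and 0.006 m and angle between the z axis of box_1 and the z axis of board, either way round below 0.08 rad and angle between the y axis of box_1 and the y axis of board, either way round below 0.2 rad and linear speed of each of box_1, box_2, box_3 below 0.01 m/s and height (world z) of each of box_2, box_3 below 0.008 m and angle between each of box_2, box_3's own z axis and vertical below 0.08 rad) or (x of box_2 in the frame of board between -0.04 and 0.04 m and y of box_2 in the frame of board between -0.045 and 0.045 m and z of box_2 in the frame of board between -0.004 and 0.006 m and angle between the z axis of box_2 and the z axis of board, either way round below 0.08 rad and angle between the y axis of box_2 and the y axis of board, either way round below 0.2 rad and linear speed of each of box_2, box_1, box_3 below 0.01 m/s and height (world z) of each of box_1, box_3 below 0.008 m and angle between each of box_1, box_3's own z axis and vertical below 0.08 rad) or (x of box_3 in the frame of board between -0.04 and 0.04 m and y of box_3 in the frame of board between -0.045 and 0.045 m and z of box_3 in the frame of board between -0.004 and 0.006 m and angle between the z axis of box_3 and the z axis of board, either way round below 0.08 rad and angle between the y axis of box_3 and the y axis of board, either way round below 0.2 rad and linear speed of each of box_3, box_1, box_2 below 0.01 m/s and height (world z) of each of box_1, box_2 below 0.008 m and angle between each of box_1, box_2's own z axis and vertical below 0.08 rad))); the robot touches nothing.
It fails at once if a box is lifted (over 20 mm) before all three have been slid 30 mm (height (world z) of any of box_1, box_2, box_3 above 0.02 m and distance of any of box_1, box_2, box_3 from where it was at the start of the episode below 0.03 m).
It fails at once if a box slides on the sloping shelf, out of the fingers, faster than 0.08 m/s ((contact force between box_1 and board above 0.3 N and contact force between the fingers and box_1 below 0.1 N and linear speed of box_1 above 0.08 m/s) or (contact force between box_2 and board above 0.3 N and contact force between the fingers and box_2 below 0.1 N and linear speed of box_2 above 0.08 m/s) or (contact force between box_3 and board above 0.3 N and contact force between the fingers and box_3 below 0.1 N and linear speed of box_3 above 0.08 m/s)).
It fails at once if a box is pressed onto the pad or the sloping shelf with more than 60 N (contact force between any of box_1, box_2, box_3 and pad above 60 N or contact force between any of box_1, box_2, box_3 and board above 60 N).
It fails at once if a box is tipped over (more than 0.7 rad) (angle between any of box_1, box_2, box_3's own z axis and vertical above 0.7 rad).
It fails at once if the jar, the bowl or the brush is moved more than 20 mm (distance of any of perfume, dish, brush from where it was at the start of the episode above 0.02 m).
It also fails if it takes over 72 s, if anything falls off the work surface, if the arm or the gripper's body presses on something with over 40 N, if the wrist force passes 120 N, or if a joint passes its speed limit or range.

### The arm

A 6-joint arm with a two-finger parallel gripper is mounted at the origin on the work surface. World frame = base frame: x ahead of the robot, y to its left, z up, the work surface at z = 0. Lengths are in mm, angles in rad, forces in N, time in s.
With the tool pointing down it reaches from about 275 to 1000 mm from the base axis. Payload 8.4 kg.
Tool frame: the origin (TCP) lies at the very end of the fingers, on their centre line; the grasp point (between the pads) lies 19 mm behind it; z points along the fingers, y is the line along which they close (so a half turn about z gives the same grasp; the last joint's range is limited). The gripper opens to 85 mm and grips with 20 to 120 N. Pads are 22 mm wide; open, the fingers measure 114 mm over their backs; the gripper's body (76 mm by 85 mm) begins 54 mm behind the grasp point. The pads swing forward as they close: fully open they stand 13 mm farther back than shut.
Start: joints at [-1.24, 0.353, 1.633, -0, 1.155, -0.002], TCP at [204.18, -590.71, 231.281] pointing down, gripper open.
Joint ranges: [-2.63, 2.63], [-0.92, 2.1], [0.06, 2.66], [-1.3, 4.44], [0, 2.69], [-3.02, 3.02]. Speed limits (rad/s): [2.22, 2.22, 2.79, 3.14, 3.14, 3.14].

### API

Orientations are given as [roll, pitch, yaw] about the fixed x, y, z axes, in that order (R = Rz(yaw) Ry(pitch) Rx(roll)).
In Python, from rig import sensors, grab_frame, camera_params, order gives the robot as it stands. The module is installed in compiled form; this text tells all that it offers.
- The arm moves only by the tool move_arm, never from a script. Its argument "motion" is a list of rows, each a list of 7 numbers: the turn, a rotation vector about the tool's x, y, z in shares of 2 rad (1.0 is 2 rad), then the shift along the tool's x, y, z in a scale on which 1.0 is 0.8 m, then the finger opening in m, from 0 to 0.0854. A call has 1 to 8 rows; each row is the pose to reach, as a shift and turn from the pose commanded when the call began, along the tool's axes at that moment; what a row does not reach only later rows make up. A row lasts 1/8 s, in which the tool goes at most 62.5 mm and 10.7 degrees, less where a joint would pass 70% of its speed; a pose out of reach is approached as far as the arm can. A call with a gripper value outside its range is refused whole. The fingers move at their own pace and stop on an object; "grip_force" is the grip in N (left out, the last holds). Time passes only in rows, so rows that repeat a pose let the fingers close. It gives the time, the measured TCP pose, the force, the opening and the grip force at its end, in the units of the state.
- sensors.sense(): the state, without advancing time (a new reading comes with each control period).
- grab_frame(name): name is "scene" or "top"; returns (picture, depth): 480x640x3 uint8, red, green, blue; 480x640 float32, mm along the optical axis (not along the pixel's ray), 0 where there is no reading.
- camera_params(name): a dict with "camera_matrix" (3x3 intrinsics, pixels), "k1" (the pictures are not rectified: a ray, as slopes to the right and down, at radius r is drawn at 1 + k1 r^2 times it, then the intrinsics apply), "world_from_camera" (4x4, takes a point from camera to world coordinates). Camera axes: x right, y down, z forward; pixel columns grow to the right and rows downward; lengths in mm; the calibration is good to about 2 mm. A picture is of the moment at which its call begins. camera_params takes no time and is no camera call.
- order.sign_off(): hands the job in; it is judged then, once.
The state is a dict: "clock": time; "qpos": joint angles; "qvel": joint speeds; "joint_efforts": joint torques, N m; "eef_pos": TCP position; "tcp_rot": TCP orientation; "contact_force": force on the tool from outside, world axes, zero at the start; "wrist_torque": the same for the moment, N m; "opening": opening from 0.0 (shut) to 1.0 (fully open); "grasp_force": force on a finger pad.
Only numpy, scipy, OpenCV 4.12 (cv2) and the standard library are available. Lean on these libraries where they do the work, as an engineer would, in place of code of your own. Each camera call takes 0.05 s, during which the arm holds its last target. There are 200 camera calls.

## Working session

There is one attempt and no reset: what is moved stays moved. The work goes in short steps, Python scripts to look and compute and a tool call to move; the robot and the scene stay as the last step left them, time stands still between calls to the robot, and variables do not carry over. Pictures are saved under pics/ and viewed, at most 10 in all, crops included, and the job is handed in when it is done.

Besides the shell and the picture viewer there is one more tool, called after "Request:" as name(argument=value, ...), one argument or row to a line, values as JSON. move_arm: Moves the arm, as the interface text tells. Its arguments: {"type":"object","properties":{"motion":{"type":"array","items":{"type":"array","items":{"type":"number"}}},"grip_force":{"type":"number"}},"required":["motion"]}

```bash
mkdir -p pics; python3 - <<'E'
from rig import sensors, grab_frame, camera_params
import cv2,numpy as np
print(sensors.sense())
for n in("scene","top"):
    p,d=grab_frame(n); cv2.imwrite(f"pics/{n}0.png",p[:,:,::-1]); np.savez(f"{n}0.npz",p=p,d=d)
    c=camera_params(n); print(n,c)
E
```

```text
{'clock': 0.0, 'qpos': array([-1.24038512e+00,  3.53616729e-01,  1.63416418e+00, -6.52977996e-06,
        1.15518112e+00, -2.43074994e-03]), 'qvel': array([-0.00135609, -0.00102465, -0.00035799, -0.00094833, -0.00050221,
       -0.0010543 ]), 'joint_efforts': array([ 4.86019417e-03, -6.05248260e+01, -3.42071700e+01,  3.44057344e-04,
        9.53907816e-03,  5.95642618e-06]), 'eef_pos': array([ 204.02879475, -590.24607026,  230.5684404 ]), 'tcp_rot': array([-3.14022326e+00,  2.64164233e-06,  3.32844597e-01]), 'contact_force': array([-0.86641508,  0.19903408, -0.08780311]), 'wrist_torque': array([-0.04510003,  0.00258207, -0.02523128]), 'grasp_force': 0.0, 'opening': 1.003388574739658}
scene {'camera_matrix': array([[470.83988179,   0.        , 326.55711576],
       [  0.        , 470.83988179, 236.9538233 ],
       [  0.        ,   0.        ,   1.        ]]), 'k1': -0.0051215196996705625, 'world_from_camera': array([[ 7.14154138e-01,  3.94414492e-01, -5.78291515e-01,
         1.20914981e+03],
       [ 6.99777345e-01, -4.22564290e-01,  5.75978374e-01,
        -7.39150385e+02],
       [-1.71911258e-02, -8.16012641e-01, -5.77778362e-01,
         7.54861338e+02],
       [ 0.00000000e+00,  0.00000000e+00,  0.00000000e+00,
         1.00000000e+00]])}
top {'camera_matrix': array([[574.24582389,   0.        , 319.69633452],
       [  0.        , 574.24582389, 235.04264275],
       [  0.        ,   0.        ,   1.        ]]), 'k1': -0.17083340584237475, 'world_from_camera': array([[-1.60155161e-02, -9.87455932e-01,  1.57080509e-01,
         2.99968570e+02],
       [-9.99867472e-01,  1.62757579e-02,  3.70511215e-04,
        -6.63390059e+01],
       [-2.92246784e-03, -1.57053758e-01, -9.87585731e-01,
         1.72175621e+03],
       [ 0.00000000e+00,  0.00000000e+00,  0.00000000e+00,
         1.00000000e+00]])}
```

View pics/scene0.png

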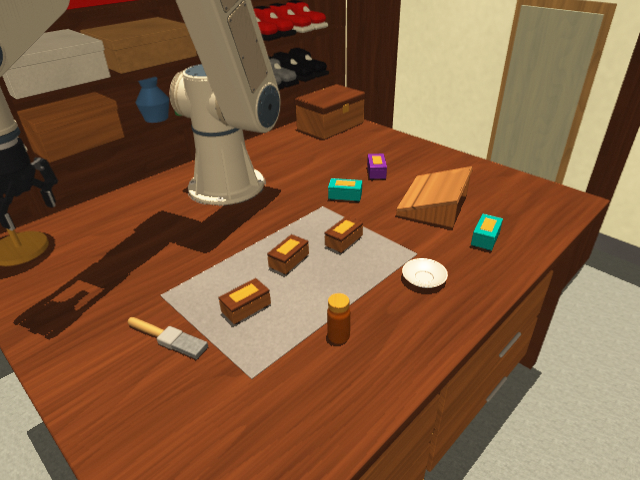

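View pics/top0.png

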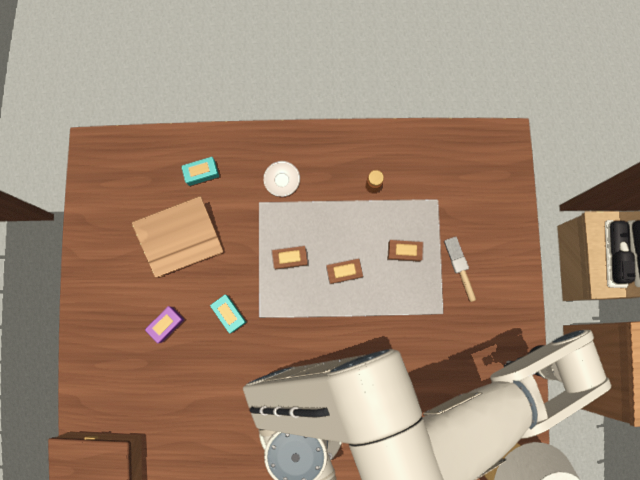

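The scene shows three brown boxes on the pad, at scene (345,235), (289,255), (245,300), which are top (290,258), (344,271), (405,250). These are the ones meant. The turquoise boxes at top (200,171) and (228,314) and the purple one at (164,325) are look-alikes and stay untouched. The board is at top (178,237), the bowl at (282,179), the jar at (375,180) and the brush at (460,268).

```bash
cat > h.py <<'E'
import numpy as np,cv2
from rig import camera_params
def rays(n,uv):
    c=camera_params(n); K=c["camera_matrix"]
    uv=np.asarray(uv,float).reshape(-1,1,2)
    s=cv2.undistortPoints(uv,K,np.array([c["k1"],0,0,0,0])).reshape(-1,2)
    return np.c_[s,np.ones(len(s))],c["world_from_camera"]
def cloud(n,d):
    v,u=np.mgrid[0:480,0:640]; r,T=rays(n,np.c_[u.ravel(),v.ravel()].astype(float))
    P=(r*d.reshape(-1,1))@T[:3,:3].T+T[:3,3]; P[d.ravel()==0]=np.nan
    return P.reshape(480,640,3)
def onplane(n,uv,z):
    r,T=rays(n,uv); D=r@T[:3,:3].T; o=T[:3,3]
    return o+D*((z-o[2])/D[:,2])[:,None]
def boxes(p,P,lo=35,hi=75):
    hsv=cv2.cvtColor(p,cv2.COLOR_RGB2HSV); 
    z=P[...,2]; m=((z>lo)&(z<hi)&(P[...,0]>300)&(P[...,0]<720)&(P[...,1]<40)&(P[...,1]>-400)).astype(np.uint8)
    n,l,s,c=cv2.connectedComponentsWithStats(m)
    out=[]
    for i in range(1,n):
        if s[i,4]<150: continue
        q=P[l==i]; zt=np.median(q[:,2]); q=q[abs(q[:,2]-zt)<5]
        (cx,cy),(w,h),a=cv2.minAreaRect(q[:,:2].astype(np.float32))
        if w>h: a+=90   # long axis angle
        yaw=((a+ 90)%180)-90  # angle of short side's... refined below
        out.append((c[i].round(),round(cx,1),round(cy,1),round(zt,1),round(min(w,h)),round(max(w,h)),round(yaw,1)))
    return out
E
python3 - <<'E'
from h import *
for n in("scene","top"):
    f=np.load(n+"0.npz"); P=cloud(n,f["d"])
    print(n); [print(*o) for o in boxes(f["p"],P)]
    # brass plates
    hsv=cv2.cvtColor(f["p"],cv2.COLOR_RGB2HSV); m=cv2.inRange(hsv,(15,100,150),(32,255,255))
    k,l,s,c=cv2.connectedComponentsWithStats(m)
    for i in range(1,k):
        if s[i,4]>60: print("brass",c[i].round(1),s[i,4],onplane(n,c[i],53).round(1),"z",np.nanmedian(P[l==i][:,2]).round(1))
    # board plane: generous region
    R=(abs(P[...,0]-600)<200)&(P[...,1]>60)&(P[...,1]<400)&(P[...,2]>12)
    if n=="top":
        v,u=np.mgrid[0:480,0:640]; R=(abs(u-178)<50)&(abs(v-237)<45)&(P[...,2]>22)
    else:
        v,u=np.mgrid[0:480,0:640]; R=(u>395)&(u<473)&(v>165)&(v<220)&(P[...,2]>22)
    q=P[R]
    best=None; rng=np.random.default_rng(0)
    for _ in range(300):
        a=q[rng.choice(len(q),3)]; N=np.cross(a[1]-a[0],a[2]-a[0]); N/=np.linalg.norm(N)+1e-9
        inl=abs((q-a[0])@N)<3
        if best is None or inl.sum()>best.sum(): best=inl
    b=q[best]; c0=b.mean(0); N=np.linalg.svd(b-c0,full_matrices=0)[2][2]; N*=np.sign(N[2])
    print("board n",len(b),c0.round(1),N.round(3),"tilt",np.degrees(np.arccos(N[2])).round(1),"upslope yaw",np.degrees(np.arctan2(-N[1],-N[0])).round(1))
    up=-np.array([N[0],N[1],0]); up-=up@N*N; up/=np.linalg.norm(up); ac=np.cross(N,up)
    e=np.c_[(b-c0)@up,(b-c0)@ac]; r=cv2.minAreaRect(e.astype(np.float32)); print(r, "centre",(c0+up*r[0][0]+ac*r[0][1]).round(1))
E
```

```text
scene
[339. 232.] 508.6 7.1 53.1 59 68 5.9
[287. 249.] 463.4 -136.3 53.3 60 102 11.0
[244. 296.] 522.0 -318.4 53.1 59 101 -5.2
brass [376.7 159.6] 67 [[315.8 395.2  53. ]] z 51.6
brass [428.4 189.4] 248 [[557.3 343.7  53. ]] z 57.6
brass [413.1 190.8] 348 [[528.7 306.3  53. ]] z 39.0
brass [345.1 182.8] 90 [[346.4 205.5  53. ]] z 51.6
brass [488.  224.2] 139 [[779.4 295.1  53. ]] z 51.9
brass [343.6 226.5] 159 [[506.1  25.8  53. ]] z 54.8
brass [287.6 246.2] 189 [[ 463.  -135.2   53. ]] z 54.7
brass [243.4 292.6] 269 [[ 521.3 -318.4   53. ]] z 54.4
brass [338.3 300.1] 268 [[ 691.1 -191.2   53. ]] z 105.4
brass [144.8 325.8] 296 [[ 454.5 -520.5   53. ]] z 18.2
board n 1817 [575.3 349.1  64.8] [-0.352 -0.132  0.927] tilt 22.1 upslope yaw 20.5
((-3.1901779174804688, 8.290214538574219), (224.27392578125, 181.48214721679688), 89.1390380859375) centre [569.7 355.8  63.6]
top
[406. 250.] 518.0 -318.8 52.5 54 101 -3.9
[295. 257.] 503.5 8.6 51.9 56 65 7.1
[344. 270.] 460.2 -135.2 52.7 53 100 10.8
brass [198.6 169.2] 155 [[773.5 297.8  53. ]] z 50.0
brass [375.7 177. ] 185 [[ 739.  -236.4   53. ]] z 103.7
brass [177.9 238.4] 3500 [[562.2 356.2  53. ]] z 58.4
brass [406.1 249.4] 237 [[ 518.5 -319.    53. ]] z 53.4
brass [288.9 256.5] 256 [[503.3  25.3  53. ]] z 52.5
brass [344.3 270.2] 253 [[ 460.4 -135.8   53. ]] z 53.3
brass [226.8 313.2] 173 [[340.1 207.6  53. ]] z 50.0
brass [162.5 324.4] 173 [[308.4 398.1  53. ]] z 49.9
brass [636.  346.3] 169 [[  206.3 -1024.2    53. ]] z -148.6
brass [636.5 386.2] 89 [[   84.9 -1020.2    53. ]] z -148.5
board n 2352 [568.1 357.4  61.7] [-0.364 -0.126  0.923] tilt 22.7 upslope yaw 19.1
((-3.2507171630859375, 0.4442901611328125), (182.15890502929688, 220.90567016601562), 1.4718798398971558) centre [565.1 356.8  60.5]
```

```bash
cat > plan.py <<'E'
import sys,json,numpy as np
from scipy.spatial.transform import Rotation as R
from rig import sensors
def rel(targets):
    s=sensors.sense(); r0=R.from_euler("xyz",s["tcp_rot"]); p0=s["eef_pos"]
    print("t",round(float(s["clock"]),2),"p",p0.round(1),"rpy",s["tcp_rot"].round(3),"F",s["contact_force"].round(2))
    for p,rpy in targets:
        r=rpy if isinstance(rpy,R) else R.from_euler("xyz",rpy)
        print((r0.inv()*r).as_rotvec().round(3),(r0.inv().apply(np.array(p)-p0)/1000).round(4))
E
python3 -c "
from plan import *
a=[np.pi,0,1.492]
rel([((520,-318.6,130),a),((520,-318.6,8),a)])"
```

```text
t 0.1 p [ 204.  -590.3  230.6] rpy [-3.14   0.     0.333] F [ 0.07 -0.07 -0.36]
[-1.000e-03 -1.000e-03 -1.159e+00] [ 0.3874 -0.1534  0.1008]
[-1.000e-03 -1.000e-03 -1.159e+00] [ 0.3874 -0.1533  0.2228]
```

Units first: shifts go in shares of 0.8 m and turns go in shares of 2 rad. So 0.387 m / 0.8 = 0.4838, 0.35 m / 0.8 = 0.4375, -1.159 rad / 2 = -0.5795.

Request:
move_arm(
  motion=[
    [0, 0, -0.075, 0.0625, -0.025, 0.0163, 0.0854],
    [0, 0, -0.15, 0.125, -0.05, 0.0325, 0.0854],
    [0, 0, -0.225, 0.1875, -0.075, 0.05, 0.0854],
    [0, 0, -0.31, 0.25, -0.1, 0.0663, 0.0854],
    [0, 0, -0.39, 0.3125, -0.125, 0.0838, 0.0854],
    [0, 0, -0.475, 0.375, -0.15, 0.1, 0.0854],
    [0, 0, -0.55, 0.4375, -0.175, 0.1175, 0.0854],
    [0, 0, -0.5795, 0.4838, -0.1913, 0.1263, 0.0854],
  ],
  grip_force=40,
)

```text
clock: 1.1
eef_pos: [521.0, -317.6, 129.2]
tcp_rot: [-3.14, -0.001, 1.496]
contact_force: [-0.3, -1.2, 1.0]
opening: 1.001
grasp_force: 0.0
```

```bash
python3 -c "
from plan import *
a=[np.pi,0,1.492]
rel([((520,-318.6,130),a),((520,-318.6,8),a)])"
```

```text
t 1.1 p [ 521.  -317.6  129.2] rpy [-3.140e+00 -1.000e-03  1.496e+00] F [-0.29 -1.2   1.02]
[-0.001 -0.001  0.004] [-0.001  -0.0009 -0.0008]
[-0.001 -0.001  0.004] [-0.0011 -0.0007  0.1212]
```

Scaled: 0.121 m / 0.8 = 0.1513, -0.001 m / 0.8 = -0.0013.

Request:
move_arm(
  motion=[
    [0, 0, 0, -0.0013, -0.0013, 0.0375, 0.0854],
    [0, 0, 0, -0.0013, -0.0013, 0.075, 0.0854],
    [0, 0, 0, -0.0013, -0.0013, 0.1063, 0.0854],
    [0, 0, 0, -0.0013, -0.0013, 0.1313, 0.0854],
    [0, 0, 0, -0.0013, -0.0013, 0.1463, 0.0854],
    [0, 0, 0, -0.0013, -0.0013, 0.1513, 0.0854],
    [0, 0, 0, -0.0013, 0.0038, 0.1513, 0.0854],
    [0, 0, 0, -0.0013, 0.01, 0.1513, 0.0854],
  ],
)

```text
clock: 2.1
eef_pos: [528.7, -321.7, 10.1]
tcp_rot: [3.14, 0.001, 1.492]
contact_force: [0.2, 0.3, 0.5]
opening: 1.0
grasp_force: 0.0
```

Scaled: 0.034 m / 0.8 = 0.0425, 0.03 m / 0.8 = 0.0375.

Request:
move_arm(
  motion=[
    [0, 0, 0, 0, 0.0063, 0, 0.0854],
    [0, 0, 0, 0, 0.0125, 0, 0.0854],
    [0, 0, 0, 0, 0.0175, 0, 0.0854],
    [0, 0, 0, 0, 0.0225, 0, 0.0854],
    [0, 0, 0, 0, 0.0275, 0, 0.0854],
    [0, 0, 0, 0, 0.0325, 0, 0.0854],
    [0, 0, 0, 0, 0.0375, 0, 0.0854],
    [0, 0, 0, 0, 0.0425, 0, 0.0854],
  ],
)

```text
clock: 3.1
eef_pos: [559.3, -323.3, 9.4]
tcp_rot: [-3.136, -0.001, 1.492]
contact_force: [-10.5, 1.0, 9.2]
opening: 1.003
grasp_force: 5.4
```

Scaled: 0.02 m / 0.8 = 0.025, 0.016 m / 0.8 = 0.02.

Request:
move_arm(
  motion=[
    [0, 0, 0, 0, 0.005, 0, 0.0854],
    [0, 0, 0, 0, 0.01, 0, 0.0854],
    [0, 0, 0, 0, 0.015, 0, 0.0854],
    [0, 0, 0, 0, 0.02, 0, 0.0854],
    [0, 0, 0, 0, 0.025, 0, 0.0854],
  ],
)

```text
clock: 3.72
eef_pos: [579.4, -324.9, 9.4]
tcp_rot: [-3.136, -0.001, 1.492]
contact_force: [-10.0, 0.7, 9.9]
opening: 0.996
grasp_force: 5.3
```

Scaled: -0.12 m / 0.8 = -0.15, -0.09 m / 0.8 = -0.1125.

Request:
move_arm(
  motion=[
    [0, 0, 0, 0, -0.0088, 0, 0.0854],
    [0, 0, 0, 0, -0.0175, 0, 0.0854],
    [0, 0, 0, 0, -0.0175, -0.05, 0.0854],
    [0, 0, 0, 0, -0.0175, -0.1125, 0.0854],
    [0, 0, 0, 0, -0.0175, -0.15, 0.0854],
  ],
)

```text
clock: 4.35
eef_pos: [568.3, -324.9, 131.9]
tcp_rot: [3.139, 0.001, 1.492]
contact_force: [0.2, -0.3, -0.1]
opening: 1.001
grasp_force: 0.0
```

```bash
python3 -c "
from plan import *
a=[np.pi,0,np.pi/2+.19]
rel([((462,-135.5,130),a),((462,-135.5,3),a)])
from h import *
from rig import grab_frame
p,d=grab_frame('scene')
[print(*o) for o in boxes(p,cloud('scene',d))]
cv2.imwrite('pics/s1.png',cv2.resize(p[180:340,190:410],None,fx=3,fy=3)[:,:,::-1])"
```

```text
t 4.35 p [ 568.3 -324.9  131.9] rpy [3.139e+00 1.000e-03 1.492e+00] F [ 0.2  -0.29 -0.06]
[ 0.002  0.001 -0.269] [ 0.1804 -0.121   0.0013]
[ 0.002  0.001 -0.269] [ 0.1806 -0.1213  0.1283]
[340. 232.] 509.1 7.1 53.0 59 68 5.2
[289. 249.] 464.1 -136.0 53.4 58 103 10.5
[255. 307.] 568.7 -321.6 53.3 60 100 -4.0
```

View pics/s1.png

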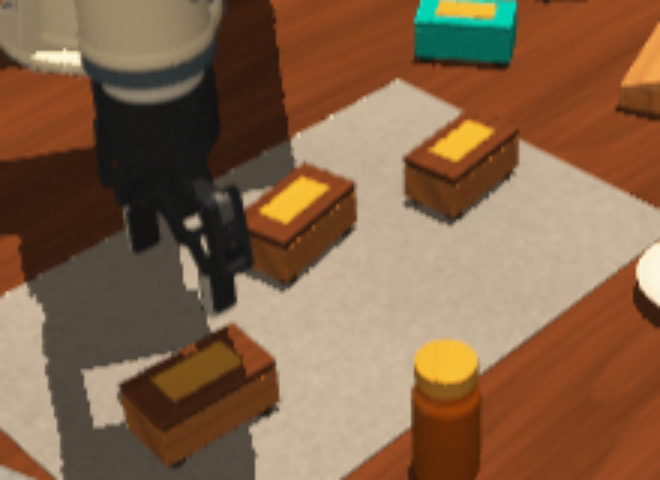

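The crop shows the first box (200,390) slid 46 mm and standing level. The other brown boxes are at (300,225) and (460,165). Next is the middle one.

Scaled: 0.18 m / 0.8 = 0.225, -0.121 m / 0.8 = -0.1513, -0.269 rad / 2 = -0.1345.

Request:
move_arm(
  motion=[
    [0, 0, -0.045, 0.0625, -0.0438, 0, 0.0854],
    [0, 0, -0.09, 0.125, -0.0875, 0, 0.0854],
    [0, 0, -0.1345, 0.1875, -0.125, 0, 0.0854],
    [0, 0, -0.1345, 0.225, -0.1513, 0.025, 0.0854],
    [0, 0, -0.1345, 0.225, -0.1513, 0.075, 0.0854],
    [0, 0, -0.1345, 0.225, -0.1513, 0.1188, 0.0854],
    [0, 0, -0.1345, 0.225, -0.1513, 0.1475, 0.0854],
    [0, 0, -0.1345, 0.225, -0.1513, 0.16, 0.0854],
  ],
)

```text
clock: 5.4
eef_pos: [460.4, -135.2, 0.1]
tcp_rot: [-3.14, -0.001, 1.761]
contact_force: [-0.7, 0.2, -0.2]
opening: 1.002
grasp_force: 0.0
```

Scaled: 0.034 m / 0.8 = 0.0425, 0.03 m / 0.8 = 0.0375.

Request:
move_arm(
  motion=[
    [0, 0, 0, 0, 0.005, 0, 0.0854],
    [0, 0, 0, 0, 0.0113, 0, 0.0854],
    [0, 0, 0, 0, 0.0175, 0, 0.0854],
    [0, 0, 0, 0, 0.0225, 0, 0.0854],
    [0, 0, 0, 0, 0.0275, 0, 0.0854],
    [0, 0, 0, 0, 0.0325, 0, 0.0854],
    [0, 0, 0, 0, 0.0375, 0, 0.0854],
    [0, 0, 0, 0, 0.0425, 0, 0.0854],
  ],
)

```text
clock: 6.4
eef_pos: [494.9, -129.0, 1.3]
tcp_rot: [-3.141, -0.0, 1.761]
contact_force: [-1.8, -0.3, 2.2]
opening: 0.999
grasp_force: 1.0
```

Scaled: 0.028 m / 0.8 = 0.035, 0.024 m / 0.8 = 0.03.

Request:
move_arm(
  motion=[
    [0, 0, 0, 0, 0.005, 0, 0.0854],
    [0, 0, 0, 0, 0.01, 0, 0.0854],
    [0, 0, 0, 0, 0.015, 0, 0.0854],
    [0, 0, 0, 0, 0.02, 0, 0.0854],
    [0, 0, 0, 0, 0.025, 0, 0.0854],
    [0, 0, 0, 0, 0.03, 0, 0.0854],
    [0, 0, 0, 0, 0.035, 0, 0.0854],
  ],
)

```text
clock: 7.28
eef_pos: [522.5, -123.7, 1.3]
tcp_rot: [3.142, -0.0, 1.761]
contact_force: [-2.7, 0.0, 0.5]
opening: 1.004
grasp_force: 0.9
```

Scaled: -0.12 m / 0.8 = -0.15, -0.09 m / 0.8 = -0.1125.

Request:
move_arm(
  motion=[
    [0, 0, 0, 0, -0.0088, 0, 0.0854],
    [0, 0, 0, 0, -0.0175, 0, 0.0854],
    [0, 0, 0, 0, -0.0175, -0.05, 0.0854],
    [0, 0, 0, 0, -0.0175, -0.1125, 0.0854],
    [0, 0, 0, 0, -0.0175, -0.15, 0.0854],
  ],
)

```text
clock: 7.9
eef_pos: [508.6, -126.7, 123.4]
tcp_rot: [3.14, 0.001, 1.761]
contact_force: [0.9, -0.4, 0.0]
opening: 1.004
grasp_force: 0.0
```

```bash
python3 -c "
from plan import *
a=[np.pi,0,np.pi/2+.105]
rel([((505,25.5,120),a),((505,25.5,3),a)])
from h import *
from rig import grab_frame
p,d=grab_frame('scene')
[print(*o) for o in boxes(p,cloud('scene',d))]"
```

```text
t 7.9 p [ 508.6 -126.7  123.4] rpy [3.140e+00 1.000e-03 1.761e+00] F [ 0.94 -0.37  0.03]
[0.002 0.001 0.085] [0.1502 0.0252 0.0034]
[0.002 0.001 0.085] [0.1503 0.025  0.1204]
[340. 232.] 508.6 7.6 53.0 59 68 4.0
[303. 256.] 510.8 -126.0 53.3 57 104 10.9
[255. 307.] 567.4 -321.9 53.2 59 101 -3.8
```

Scaled: 0.15 m / 0.8 = 0.1875, 0.025 m / 0.8 = 0.0313, 0.085 rad / 2 = 0.0425.

Request:
move_arm(
  motion=[
    [0, 0, 0.02, 0.0625, 0.0125, 0, 0.0854],
    [0, 0, 0.0425, 0.125, 0.025, 0, 0.0854],
    [0, 0, 0.0425, 0.175, 0.0313, 0, 0.0854],
    [0, 0, 0.0425, 0.1875, 0.0313, 0.025, 0.0854],
    [0, 0, 0.0425, 0.1875, 0.0313, 0.075, 0.0854],
    [0, 0, 0.0425, 0.1875, 0.0313, 0.1188, 0.0854],
    [0, 0, 0.0425, 0.1875, 0.0313, 0.1413, 0.0854],
    [0, 0, 0.0425, 0.1875, 0.0313, 0.15, 0.0854],
  ],
)

```text
clock: 8.95
eef_pos: [503.4, 25.4, 0.1]
tcp_rot: [-3.139, -0.0, 1.676]
contact_force: [-1.4, -0.6, -0.2]
opening: 1.0
grasp_force: 0.0
```

Scaled: 0.034 m / 0.8 = 0.0425, 0.03 m / 0.8 = 0.0375.

Request:
move_arm(
  motion=[
    [0, 0, 0, 0, 0.005, 0, 0.0854],
    [0, 0, 0, 0, 0.0113, 0, 0.0854],
    [0, 0, 0, 0, 0.0175, 0, 0.0854],
    [0, 0, 0, 0, 0.0225, 0, 0.0854],
    [0, 0, 0, 0, 0.0275, 0, 0.0854],
    [0, 0, 0, 0, 0.0325, 0, 0.0854],
    [0, 0, 0, 0, 0.0375, 0, 0.0854],
    [0, 0, 0, 0, 0.0425, 0, 0.0854],
  ],
)

```text
clock: 9.95
eef_pos: [538.7, 29.2, 1.3]
tcp_rot: [-3.141, -0.0, 1.676]
contact_force: [-1.5, -1.5, 2.4]
opening: 1.002
grasp_force: 1.1
```

Scaled: 0.028 m / 0.8 = 0.035, 0.024 m / 0.8 = 0.03.

Request:
move_arm(
  motion=[
    [0, 0, 0, 0, 0.005, 0, 0.0854],
    [0, 0, 0, 0, 0.01, 0, 0.0854],
    [0, 0, 0, 0, 0.015, 0, 0.0854],
    [0, 0, 0, 0, 0.02, 0, 0.0854],
    [0, 0, 0, 0, 0.025, 0, 0.0854],
    [0, 0, 0, 0, 0.03, 0, 0.0854],
    [0, 0, 0, 0, 0.035, 0, 0.0854],
  ],
)

```text
clock: 10.82
eef_pos: [566.6, 32.2, 1.3]
tcp_rot: [-3.142, -0.0, 1.676]
contact_force: [-2.4, -0.8, 2.0]
opening: 1.0
grasp_force: 1.1
```

Scaled: -0.12 m / 0.8 = -0.15, -0.09 m / 0.8 = -0.1125.

Request:
move_arm(
  motion=[
    [0, 0, 0, 0, -0.0088, 0, 0.0854],
    [0, 0, 0, 0, -0.0175, 0, 0.0854],
    [0, 0, 0, 0, -0.0175, -0.05, 0.0854],
    [0, 0, 0, 0, -0.0175, -0.1125, 0.0854],
    [0, 0, 0, 0, -0.0175, -0.15, 0.0854],
  ],
)

```text
clock: 11.45
eef_pos: [552.7, 30.6, 123.5]
tcp_rot: [3.139, 0.0, 1.676]
contact_force: [1.4, -0.6, -0.3]
opening: 1.002
grasp_force: 0.0
```

```bash
python3 -c "
from plan import *
from h import *
from rig import grab_frame
for n in ('scene','top'):
  p,d=grab_frame(n)
  [print(*o) for o in boxes(p,cloud(n,d))]
  hsv=cv2.cvtColor(p,cv2.COLOR_RGB2HSV); m=cv2.inRange(hsv,(15,100,60),(32,255,255))
  k,l,s,c=cv2.connectedComponentsWithStats(m)
  for i in range(1,k):
    w=onplane(n,c[i],53)[0]
    if s[i,4]>60 and 400<w[0]<650 and -400<w[1]<80: print('brass',w.round(1),s[i,4])
a=[np.pi,0,np.pi/2-.073]
rel([((567,-322,120),a),((567,-322,10),a)])"
```

```text
[354. 239.] 556.8 10.2 53.0 59 64 8.2
[303. 256.] 510.6 -126.2 53.1 59 105 11.5
[255. 307.] 568.1 -321.6 53.2 61 101 -3.4
brass [554.2  29.8  53. ] 164
brass [ 510.1 -126.    53. ] 198
brass [ 567.4 -321.5   53. ] 290
[406. 235.] 562.8 -321.3 52.4 57 101 -3.8
[340. 255.] 505.7 -125.7 52.0 56 100 10.7
brass [ 565. -321.   53.] 237
brass [ 507.4 -126.6   53. ] 253
t 11.55 p [554.2  30.7 124.7] rpy [3.136 0.    1.676] F [1.06 1.   0.  ]
[ 0.006 -0.     0.178] [-0.3521 -0.0243  0.0047]
[ 0.006 -0.     0.178] [-0.3521 -0.025   0.1146]
```

C drags about 10 N and the other two about 2 N, so C, the one nearest the brush, has the rubber feet. I'll grasp it next.

Scaled: -0.352 m / 0.8 = -0.44, -0.025 m / 0.8 = -0.0313, 0.172 rad / 2 = 0.086.

Request:
move_arm(
  motion=[
    [0, 0, 0.02, -0.0625, 0, 0, 0.0854],
    [0, 0, 0.04, -0.125, -0.0125, 0, 0.0854],
    [0, 0, 0.06, -0.1938, -0.0188, 0, 0.0854],
    [0, 0, 0.08, -0.2625, -0.025, 0, 0.0854],
    [0, 0, 0.086, -0.325, -0.03, 0, 0.0854],
    [0, 0, 0.086, -0.3875, -0.0313, 0, 0.0854],
    [0, 0, 0.086, -0.4313, -0.0313, 0, 0.0854],
    [0, 0, 0.086, -0.44, -0.0313, 0.0063, 0.0854],
  ],
)

```text
clock: 12.55
eef_pos: [563.9, -323.9, 115.2]
tcp_rot: [-3.141, 0.0, 1.502]
contact_force: [0.2, -0.0, 1.0]
opening: 1.0
grasp_force: 0.0
```

```bash
python3 -c "
from plan import *
a=[np.pi,0,np.pi/2-.068]
rel([((566,-321.4,120),a),((566,-321.4,10),a)])"
```

```text
t 12.55 p [ 563.9 -323.9  115.2] rpy [-3.141  0.     1.502] F [ 0.17 -0.04  1.  ]
[-0.     0.    -0.001] [ 0.0027  0.0019 -0.0048]
[-0.     0.    -0.001] [0.0027 0.002  0.1052]
```

Scaled: 0.105 m / 0.8 = 0.1313, 0.04 m / 0.8 = 0.05.

Request:
move_arm(
  motion=[
    [0, 0, 0, 0.0038, 0.0025, 0.05, 0.0854],
    [0, 0, 0, 0.0038, 0.0025, 0.0938, 0.0854],
    [0, 0, 0, 0.0038, 0.0025, 0.1188, 0.0854],
    [0, 0, 0, 0.0038, 0.0025, 0.1275, 0.0854],
    [0, 0, 0, 0.0038, 0.0025, 0.1313, 0.0854],
    [0, 0, 0, 0.0038, 0.0025, 0.1313, 0.07],
    [0, 0, 0, 0.0038, 0.0025, 0.1313, 0.06],
    [0, 0, 0, 0.0038, 0.0025, 0.1313, 0.05],
  ],
  grip_force=45,
)

```text
clock: 13.55
eef_pos: [566.7, -319.4, 12.4]
tcp_rot: [3.141, 0.0, 1.504]
contact_force: [-2.5, 0.1, 6.3]
opening: 0.654
grasp_force: 49.6
```

Request:
move_arm(
  motion=[
    [0, 0, 0, 0, 0, 0, 0.04],
    [0, 0, 0, 0, 0, 0, 0.04],
    [0, 0, 0, 0, 0, 0, 0.04],
    [0, 0, 0, 0, 0, 0, 0.04],
  ],
)

```text
clock: 14.05
eef_pos: [566.7, -319.4, 12.4]
tcp_rot: [3.141, 0.0, 1.504]
contact_force: [-2.0, 0.5, 5.0]
opening: 0.65
grasp_force: 49.6
```

Scaled: -0.15 m / 0.8 = -0.1875, -0.14 m / 0.8 = -0.175.

Request:
move_arm(
  motion=[
    [0, 0, 0, 0, 0, -0.0125, 0.04],
    [0, 0, 0, 0, 0, -0.0375, 0.04],
    [0, 0, 0, 0, 0, -0.075, 0.04],
    [0, 0, 0, 0, 0, -0.1125, 0.04],
    [0, 0, 0, 0, 0, -0.15, 0.04],
    [0, 0, 0, 0, 0, -0.175, 0.04],
    [0, 0, 0, 0, 0, -0.1875, 0.04],
  ],
)

```text
clock: 14.92
eef_pos: [566.9, -319.3, 162.9]
tcp_rot: [3.14, 0.001, 1.504]
contact_force: [0.4, -0.7, -7.2]
opening: 0.648
grasp_force: 50.3
```

```bash
cat > tgt.py <<'E'
from plan import *
t,ps=np.radians(22),np.radians(19.8)
xb=np.array([np.cos(t)*np.cos(ps),np.cos(t)*np.sin(ps),np.sin(t)])
zb=np.array([-np.sin(t)*np.cos(ps),-np.sin(t)*np.sin(ps),np.cos(t)]); yb=np.cross(zb,xb)
RB=R.from_matrix(np.c_[yb,xb,-zb]); O=np.array([567.5,356.3,62])
def tcp(h): return O+zb*(9.4+h)+yb*2
E
python3 -c "
from tgt import *
print(RB.as_euler('xyz'))
rel([((540,0,165),[np.pi,0,1.7]),(tcp(80),RB)])"
```

```text
[2.75762022 0.         1.91637152]
t 14.93 p [ 566.9 -319.3  162.9] rpy [3.140e+00 1.000e-03 1.504e+00] F [ 0.37 -0.7  -7.17]
[ 0.001  0.001 -0.196] [ 0.3168 -0.0482 -0.0024]
[-0.377  0.08  -0.407] [ 0.6625 -0.0762  0.0174]
```

Scaled: 0.35 m / 0.8 = 0.4375, -0.04 m / 0.8 = -0.05, -0.08 rad / 2 = -0.04.

Request:
move_arm(
  motion=[
    [-0.005, 0, -0.005, 0.025, 0, 0, 0.04],
    [-0.02, 0.005, -0.025, 0.075, -0.0125, 0, 0.04],
    [-0.04, 0.01, -0.045, 0.1375, -0.0188, 0, 0.04],
    [-0.055, 0.01, -0.06, 0.2, -0.025, 0, 0.04],
    [-0.07, 0.015, -0.075, 0.2625, -0.0375, 0, 0.04],
    [-0.085, 0.0175, -0.09, 0.325, -0.0438, 0, 0.04],
    [-0.1, 0.02, -0.11, 0.3875, -0.05, 0, 0.04],
    [-0.11, 0.025, -0.12, 0.4375, -0.0563, 0, 0.04],
  ],
)

```text
clock: 15.92
eef_pos: [543.0, 35.6, 160.2]
tcp_rot: [2.92, -0.024, 1.749]
contact_force: [0.6, -0.9, -7.7]
opening: 0.651
grasp_force: 50.6
```

```bash
python3 -c "
from tgt import *
rel([(tcp(80),RB)])"
```

```text
t 15.93 p [543.   35.6 160.2] rpy [ 2.92  -0.024  1.749] F [ 0.62 -0.86 -7.66]
[-0.16   0.027 -0.167] [0.3072 0.0415 0.0326]
```

Scaled: 0.307 m / 0.8 = 0.3838, 0.0415 m / 0.8 = 0.0519, -0.167 rad / 2 = -0.0835.

Request:
move_arm(
  motion=[
    [-0.01, 0, -0.01, 0.0625, 0.0063, 0, 0.04],
    [-0.025, 0.0025, -0.025, 0.125, 0.0125, 0.0063, 0.04],
    [-0.04, 0.005, -0.04, 0.1875, 0.025, 0.0125, 0.04],
    [-0.055, 0.01, -0.055, 0.25, 0.0313, 0.0225, 0.04],
    [-0.07, 0.0125, -0.07, 0.3125, 0.0413, 0.0313, 0.04],
    [-0.08, 0.0135, -0.0835, 0.3625, 0.05, 0.0375, 0.04],
    [-0.08, 0.0135, -0.0835, 0.3838, 0.0519, 0.0408, 0.04],
    [-0.08, 0.0135, -0.0835, 0.3838, 0.0519, 0.0408, 0.04],
  ],
)

```text
clock: 16.92
eef_pos: [536.0, 345.0, 144.2]
tcp_rot: [2.759, 0.002, 1.917]
contact_force: [0.6, 0.0, -7.2]
opening: 0.649
grasp_force: 50.5
```

```bash
python3 -c "
from tgt import *
rel([(tcp(15),RB),(tcp(0),RB)])
from rig import grab_frame
import cv2
p,d=grab_frame('scene'); cv2.imwrite('pics/s2.png',cv2.resize(p[80:260,330:530],None,fx=3,fy=3)[:,:,::-1])"
```

```text
t 16.93 p [536.  345.  144.2] rpy [2.759e+00 2.000e-03 1.917e+00] F [ 0.61  0.   -7.23]
[-0.001  0.002  0.001] [0.002  0.0003 0.0643]
[-0.001  0.002  0.001] [0.0021 0.0003 0.0793]
```

View pics/s2.png

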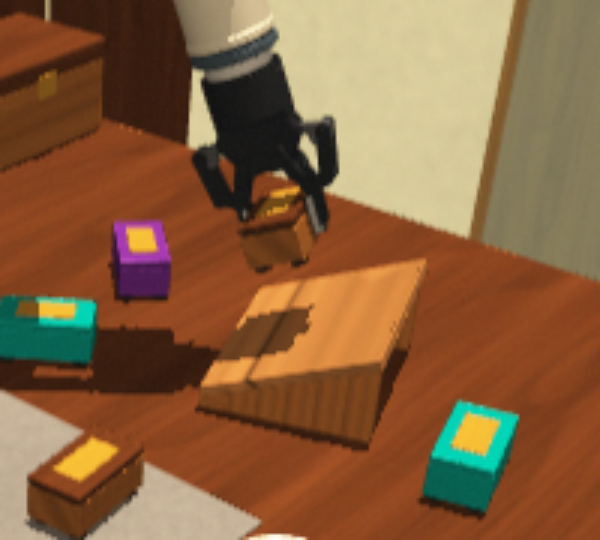

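The box at (278,230) is held parallel above the plank at (315,330). I'll lower it along the plank normal.

Scaled: 0.073 m / 0.8 = 0.0913, 0.002 m / 0.8 = 0.0025.

Request:
move_arm(
  motion=[
    [0, 0, 0, 0.0013, 0, 0.0188, 0.04],
    [0, 0, 0, 0.0025, 0, 0.0375, 0.04],
    [0, 0, 0, 0.0025, 0, 0.0563, 0.04],
    [0, 0, 0, 0.0025, 0, 0.0713, 0.04],
    [0, 0, 0, 0.0025, 0, 0.0813, 0.04],
    [0, 0, 0, 0.0025, 0, 0.0875, 0.04],
    [0, 0, 0, 0.0025, 0, 0.0913, 0.04],
    [0, 0, 0, 0.0025, 0, 0.0913, 0.04],
  ],
)

```text
clock: 17.98
eef_pos: [563.4, 355.2, 78.2]
tcp_rot: [2.755, 0.001, 1.915]
contact_force: [-0.1, 0.6, -7.8]
opening: 0.652
grasp_force: 50.6
```

Scaled: 0.003 m / 0.8 = 0.0038, 0.001 m / 0.8 = 0.0013.

Request:
move_arm(
  motion=[
    [0, 0, 0, 0, 0, 0.0013, 0.04],
    [0, 0, 0, 0, 0, 0.0025, 0.04],
    [0, 0, 0, 0, 0, 0.0038, 0.04],
    [0, 0, 0, 0, 0, 0.0038, 0.04],
  ],
)

```text
clock: 18.48
eef_pos: [564.4, 355.5, 75.3]
tcp_rot: [2.756, 0.001, 1.915]
contact_force: [0.2, 0.3, -7.4]
opening: 0.647
grasp_force: 50.6
```

Scaled: 0.002 m / 0.8 = 0.0025, 0.001 m / 0.8 = 0.0013.

Request:
move_arm(
  motion=[
    [0, 0, 0, 0, 0, 0.0013, 0.04],
    [0, 0, 0, 0, 0, 0.0025, 0.04],
    [0, 0, 0, 0, 0, 0.0025, 0.04],
  ],
)

```text
clock: 18.85
eef_pos: [565.1, 355.7, 73.4]
tcp_rot: [2.756, 0.002, 1.915]
contact_force: [-0.1, -0.5, -6.4]
opening: 0.653
grasp_force: 50.6
```

Scaled: 0.001 m / 0.8 = 0.0013.

Request:
move_arm(
  motion=[
    [0, 0, 0, 0, 0, 0.0013, 0.04],
    [0, 0, 0, 0, 0, 0.0013, 0.04],
  ],
)

```text
clock: 19.1
eef_pos: [565.5, 355.9, 72.5]
tcp_rot: [2.756, 0.002, 1.915]
contact_force: [-0.6, 0.1, -7.3]
opening: 0.65
grasp_force: 50.6
```

Request:
move_arm(
  motion=[
    [0, 0, 0, 0, 0, 0.0013, 0.04],
    [0, 0, 0, 0, 0, 0.0013, 0.04],
  ],
)

```text
clock: 19.35
eef_pos: [565.9, 356.0, 71.8]
tcp_rot: [2.755, 0.001, 1.915]
contact_force: [-0.3, -0.9, -6.1]
opening: 0.651
grasp_force: 50.9
```

Scaled: 0.0007 m / 0.8 = 0.0009.

Request:
move_arm(
  motion=[
    [0, 0, 0, 0, 0, 0.0009, 0.04],
    [0, 0, 0, 0, 0, 0.0009, 0.04],
  ],
)

```text
clock: 19.6
eef_pos: [566.0, 356.0, 71.7]
tcp_rot: [2.755, 0.002, 1.914]
contact_force: [-5.6, -3.2, 2.3]
opening: 0.647
grasp_force: 52.0
```

Scaled: 0.0007 m / 0.8 = 0.0009.

Request:
move_arm(
  motion=[
    [0, 0, 0, 0, 0, 0.0009, 0.04],
    [0, 0, 0, 0, 0, 0.0009, 0.04],
  ],
)

```text
clock: 19.85
eef_pos: [566.0, 356.0, 71.6]
tcp_rot: [2.755, 0.002, 1.914]
contact_force: [-11.4, -5.6, 13.4]
opening: 0.646
grasp_force: 53.2
```

Contact is firm but gentle, so I'll ease the fingers open.

Scaled: -0.0007 m / 0.8 = -0.0009, -0.0005 m / 0.8 = -0.0006.

Request:
move_arm(
  motion=[
    [0, 0, 0, 0, 0, -0.0006, 0.05],
    [0, 0, 0, 0, 0, -0.0009, 0.055],
    [0, 0, 0, 0, 0, -0.0009, 0.057],
    [0, 0, 0, 0, 0, -0.0009, 0.059],
    [0, 0, 0, 0, 0, -0.0009, 0.062],
    [0, 0, 0, 0, 0, -0.0009, 0.07],
    [0, 0, 0, 0, 0, -0.0009, 0.08],
    [0, 0, 0, 0, 0, -0.0009, 0.0854],
  ],
  grip_force=20,
)

```text
clock: 20.85
eef_pos: [566.2, 356.2, 71.0]
tcp_rot: [2.755, 0.001, 1.915]
contact_force: [1.0, -0.1, -0.1]
opening: 0.995
grasp_force: 0.0
```

```bash
python3 -c "
from tgt import *
rel([])
from rig import grab_frame
from h import *
p,d=grab_frame('scene'); cv2.imwrite('pics/s3.png',cv2.resize(p[80:260,330:530],None,fx=3,fy=3)[:,:,::-1])"
```

```text
t 20.85 p [566.2 356.2  71. ] rpy [2.755e+00 1.000e-03 1.915e+00] F [ 1.01 -0.12 -0.11]
```

View pics/s3.png

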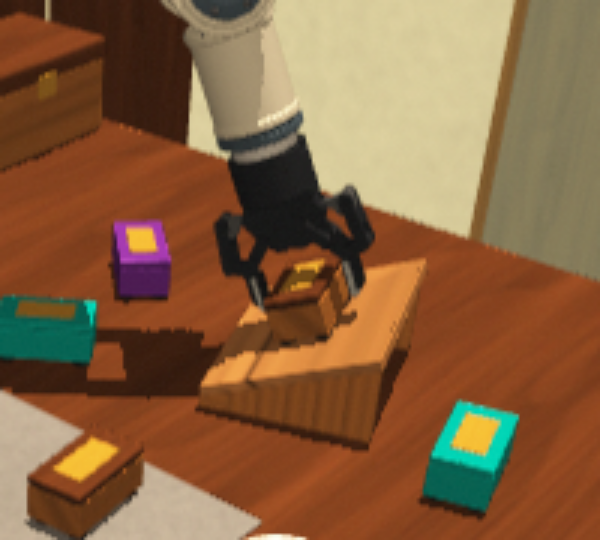

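The box stands on the plank at (308,305) and the fingers are clear on both sides. I'll withdraw along the normal and check it.

Scaled: -0.15 m / 0.8 = -0.1875, -0.12 m / 0.8 = -0.15.

Request:
move_arm(
  motion=[
    [0, 0, 0, 0, 0, -0.01, 0.0854],
    [0, 0, 0, 0, 0, -0.0313, 0.0854],
    [0, 0, 0, 0, 0, -0.0688, 0.0854],
    [0, 0, 0, 0, 0, -0.1125, 0.0854],
    [0, 0, 0, 0, 0, -0.15, 0.0854],
    [0, 0, 0, -0.0625, -0.025, -0.1875, 0.0854],
    [0, 0, 0, -0.125, -0.075, -0.1875, 0.0854],
    [0, 0, 0, -0.1875, -0.125, -0.1875, 0.0854],
  ],
)

```text
clock: 21.9
eef_pos: [476.4, 166.6, 174.6]
tcp_rot: [2.752, 0.002, 1.916]
contact_force: [1.2, -1.2, -0.3]
opening: 1.005
grasp_force: 0.0
```

```bash
python3 -c "
from tgt import *
from rig import grab_frame
from h import *
rel([])
for n in ('scene','top'):
  p,d=grab_frame(n); P=cloud(n,d)
  B=(P-O)@np.c_[xb,yb,zb]
  m=(B[...,2]>38)&(B[...,2]<65)&(abs(B[...,0])<90)&(abs(B[...,1])<110)
  q=B[m]
  if len(q)>20:
    h=np.median(q[:,2]); q=q[abs(q[:,2]-h)<4]
    A=np.linalg.lstsq(np.c_[q[:,:2],np.ones(len(q))],q[:,2],rcond=None)[0]
    print(n,len(q),'top h',h.round(1),cv2.minAreaRect(q[:,:2].astype(np.float32)),'tilt',A[:2].round(3))
  [print(*o) for o in boxes(p,P)]
  cv2.imwrite(f'pics/{n}4.png',p[:,:,::-1])"
```

```text
t 21.9 p [476.4 166.6 174.6] rpy [2.752e+00 2.000e-03 1.916e+00] F [ 1.19 -1.24 -0.25]
scene 272 top h 50.5 ((4.139638900756836, -0.7836799621582031), (57.688594818115234, 110.08240509033203), 0.9441556930541992) tilt [-0.011  0.006]
[354. 239.] 557.3 11.1 53.1 57 64 7.5
[303. 255.] 510.1 -125.7 53.4 59 104 12.5
top 444 top h 50.1 ((0.4910144805908203, -1.7631263732910156), (100.57186889648438, 54.69505310058594), 88.83807373046875) tilt [0.004 0.   ]
[294. 241.] 551.8 11.4 51.7 57 61 4.8
[340. 255.] 505.9 -125.7 52.3 57 100 11.0
```

View pics/scene4.png

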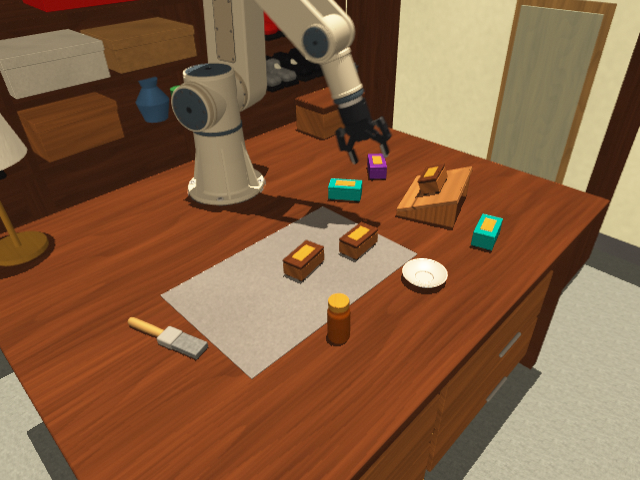

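The box sits centred and flat on the plank at (432,180), to within about 4 mm and 1 degree. The other two stand level at (303,259) and (358,239), the bystanders are untouched, and the arm is clear.

```bash
python3 -c "
from rig import order
print(order.sign_off())"
```

```text
the job is handed in; nothing more can be done
None
```

The rubber-footed box, which dragged at about 10 N against about 2 N for the other two, now stands released, flat and centred on the sloping shelf; the slippery two stand on the dresser, and the job is handed in.

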